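# Set out vials and timer on their matching places

## Robot

A 6-joint arm with a two-finger parallel gripper is mounted at the origin on a cart in front of the work surface, level with it; the furniture and walls round the work are solid. World frame = base frame: x ahead of the robot, y to its left, z up, the work surface at z = 0. Lengths are in m, angles in rad, forces in N, time in s.
With the tool pointing down it reaches from about 0.3 to 0.75 m from the base axis. Payload 8.5 kg.
Tool frame: the origin (TCP) lies between the finger pads; the fingertips stand manip.tips_ahead ahead of it and the grasp point (between the pads) lies 11 mm behind it (manip.tips_ahead is the distance from the TCP to the fingertips, in m); z points along the fingers, y is the line along which they close (so a half turn about z gives the same grasp; the last joint's range is limited). The gripper opens to 85 mm and grips with 20 to 120 N. Pads are 22 mm wide; open, the fingers measure 114 mm over their backs; the gripper's body (76 mm by 85 mm) begins 54 mm behind the grasp point. The pads swing forward as they close: fully open they stand 13 mm farther back than shut.
Start: joints at [-1.448, 0.381, 1.297, -0, 1.464, -0.215], TCP at [0.182, -0.519, 0.239] pointing down, gripper open.
Joint ranges: [-3.11, 3.11], [-0.89, 2.33], [0.22, 2.48], [-1.42, 4.56], [0.17, 2.85], [-2.88, 2.88]. Speed limits (rad/s): [2.39, 2.39, 3.14, 3.14, 3.14, 3.14].

## Interface

Orientations are given as a unit quaternion [x, y, z, w].
In Python, from workcell import manip gives the robot as it stands.
- The arm moves only by the shell command python3 -m inch 'ROWS' [FORCE]. ROWS is JSON, a list of rows, each a list of 3 entries, a list of its own where there are three numbers: the opening, from -1 (shut) to 1 (fully open), then the shift along the tool's x, y, z in mm, then the turn, a rotation vector about the tool's x, y, z in degrees. In form: [[gripper, [x, y, z], [wx, wy, wz]], ...]. A call has 1 to 10 rows; each row is the pose to reach, as a shift and turn from the pose commanded when the call began, along the tool's axes at that moment; what a row does not reach only later rows make up. A row lasts 1/12 s, in which the tool goes at most 41.7 mm and 7.16 degrees, less where a joint would pass 70% of its speed; a pose out of reach is approached as far as the arm can. A call with a gripper value outside its range is refused whole. The fingers move at their own pace and stop on an object; FORCE is the grip in N (left out, the last holds). Time passes only in rows, so rows that repeat a pose let the fingers close. It gives the time, the measured TCP pose, the force, the opening and the grip force at its end, in the units of the state.
- manip.sense(): the state, without advancing time (a new reading comes with each control period).
- manip.get_image(name): name is "side" or "top" or "wrist"; returns the picture (480x640x3 uint8, blue, green, red); there is no depth.
- manip.get_calibration(name): a dict with "K" (3x3 intrinsics, pixels), "view" (4x4, takes a point from world to camera coordinates). Camera axes: x right, y down, z forward; pixel columns grow to the right and rows downward; lengths in m; the calibration is good to about 2 mm. A picture is of the moment at which its call begins: read the wrist's pose just before it. get_calibration takes no time and is no camera call; for the wrist camera it gives the pose at the moment of the call.
- manip.sign_off(): hands the job in; it is judged then, once.
The state is a dict: "clock": time; "joint_pos": joint angles; "dq": joint speeds; "joint_efforts": joint torques, N m; "tool_pos": TCP position; "ee_rot": TCP orientation; "ft_force": force on the tool from outside, world axes, zero at the start; "wrist_torque": the same for the moment, N m; "width": finger opening in m; "gripper_force": force on a finger pad.
Only numpy, scipy, OpenCV 4.12 (cv2) and the standard library are available. Lean on these libraries where they do the work, as an engineer would, in place of code of your own. Each camera call takes 0.05 s, during which the arm holds its last target. There are 200 camera calls.

## Task

Set out the treatment table: stand each of the three vials upright in the stand whose rim has the colour of its cap, and lay the timer face up in the middle of the square pad, squared up with its outline. Keep the vials and the timer upright all the way, and leave the cream pot and the steel cup where they are.

Things in the scene. Friction and masses are not known exactly. Their poses are not given: they have to be found in the camera images.
- vial_blue: a small amber glass vial with a blue cap, body 25 mm across, 42 mm tall (cap 21 mm across, from 34 mm up), loose, stands upright, grasp the body; the origin is the centre of its underside, z up
- vial_red: a small amber glass vial with a red cap, body 25 mm across, 42 mm tall (cap 21 mm across, from 34 mm up), loose, stands upright, grasp the body; the origin is the centre of its underside, z up
- vial_yellow: a white vial with a yellow cap, body 29 mm across, 54 mm tall (cap 24 mm across, from 45 mm up), loose, stands upright, grasp the body; the origin is the centre of its underside, z up
- treatment_timer: a white square timer with a small display and buttons, 62 x 62 mm, 21 mm tall, loose, lies flat with its face up, turned up to 0.6 rad; grasp it across a pair of parallel sides (62 mm); the origin is the centre of its underside, x and y square to its sides, z up
- stand_blue: a round white vial stand with a raised blue rim: 57 mm across, floor 3 mm above the table, rim top 8 mm above the table, 44 mm across inside the rim, fixed to the table; the origin is the centre of its underside, z up
- stand_red: a round white vial stand with a raised red rim: 57 mm across, floor 3 mm above the table, rim top 8 mm above the table, 44 mm across inside the rim, fixed to the table; the origin is the centre of its underside, z up
- stand_yellow: a round white vial stand with a raised yellow rim: 57 mm across, floor 3 mm above the table, rim top 8 mm above the table, 44 mm across inside the rim, fixed to the table; the origin is the centre of its underside, z up
- timer_pad: a thin white square pad, 86 x 86 mm, its top 3 mm above the table, with a black square outline 74 mm wide outside (66 mm inside), fixed to the table, turned up to 0.25 rad; the origin is the centre of its underside, x and y square to its sides
- cream_pot: a white cream pot with a screw lid, 71 mm across, 30 mm tall, loose, a bystander to be left alone; the origin is the centre of its underside, z up
- steel_cup: an open steel cup, 64 mm across at the rim, 36 mm tall, loose, a bystander to be left alone; the origin is the centre of its underside, z up
Things that resemble listed ones, but are neither listed nor needed, are in the scene too. What is shaped like the vial_red but green is not meant.

How it is judged:
By the outcome, as a careful person would: the job done as asked, in the order asked, and still so for the second after the job is handed in, with the robot touching nothing.
It also fails if it takes over 90 s, if anything falls off the work surface, if the arm or the gripper's body presses on something with over 40 N, if the wrist force passes 120 N, or if a joint passes its speed limit or range.

## Working session

There is one attempt and no reset: what is moved stays moved. The work goes in short steps, Python scripts to look and compute and a shell command to move; the robot and the scene stay as the last step left them, time stands still between calls to the robot, and variables do not carry over. Pictures are saved under pics/ and viewed, at most 14 in all, crops included, and the job is handed in when it is done.

```bash
ls; mkdir -p pics
python3 - <<'E'
from workcell import manip
import cv2
s=manip.sense();print({k:(v if not hasattr(v,'round') else v) for k,v in s.items()});print(manip.tips_ahead)
for n in("top","side"):
    c=manip.get_calibration(n);print(n,c)
    cv2.imwrite(f"pics/{n}0.png",manip.get_image(n))
E
```

```text
pics
{'clock': 0.0, 'joint_pos': array([-1.44829700e+00,  3.81210256e-01,  1.29830930e+00, -8.18648560e-06,
        1.46358162e+00, -2.15270637e-01]), 'dq': array([ 8.14794297e-05, -8.28672744e-05,  1.18545929e-03, -9.52943286e-04,
       -1.09611901e-04, -5.02016111e-05]), 'joint_efforts': array([ 1.62820783e-03, -4.48452365e+01, -2.31279767e+01, -8.60312934e-05,
        4.68616752e-03,  2.88834130e-06]), 'tool_pos': array([ 0.18223531, -0.51861921,  0.23868774]), 'ee_rot': array([ 9.85772441e-01,  1.68083688e-01,  3.09092915e-05, -7.53637914e-04]), 'ft_force': array([ 0.6035912 ,  0.25864348, -0.20374683]), 'wrist_torque': array([ 0.05058511, -0.01070408, -0.05003347]), 'gripper_force': 0.0, 'width': 0.08490513056018026}
0.008
top {'K': array([[478.51904691,   0.        , 322.24473315],
       [  0.        , 478.51904691, 245.66308532],
       [  0.        ,   0.        ,   1.        ]]), 'view': array([[-0.09881212, -0.9950956 , -0.00457285,  0.04631765],
       [-0.97148176,  0.09746062, -0.21615879,  0.48484487],
       [ 0.21554434, -0.01691667, -0.97634751,  1.04581023],
       [ 0.        ,  0.        ,  0.        ,  1.        ]])}
side {'K': array([[433.94983658,   0.        , 314.72925176],
       [  0.        , 433.94983658, 240.37040356],
       [  0.        ,   0.        ,   1.        ]]), 'view': array([[ 0.94496849, -0.32698114, -0.01085755, -0.45592381],
       [-0.13889811, -0.37092276, -0.91821763,  0.12064537],
       [ 0.29621254,  0.86919482, -0.39592738,  0.71039262],
       [ 0.        ,  0.        ,  0.        ,  1.        ]])}
```

View pics/top0.png

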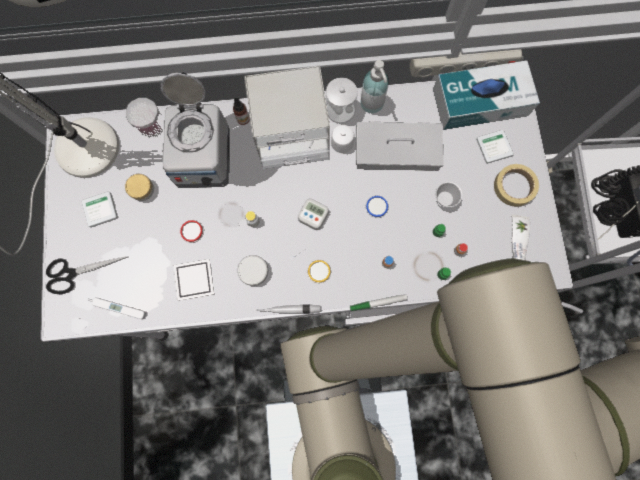

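View pics/side0.png

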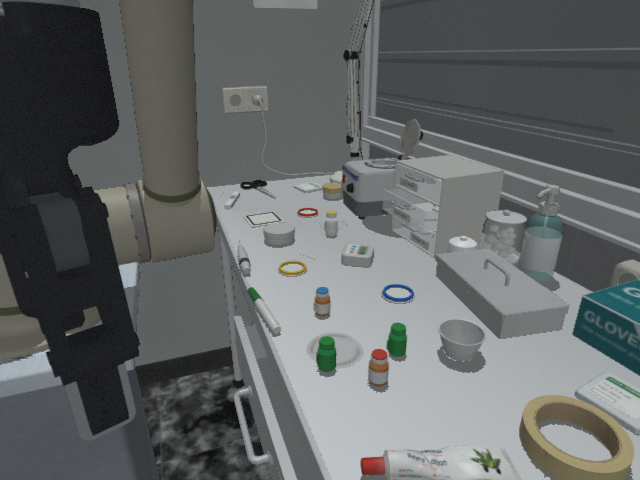

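Candidates in the top view:
- **Red vial:** cap (462,249). The green look-alikes are at (440,230) and (445,273), and the red tube cap is at side (373,466).
- **Blue vial:** cap (389,261). Blue also appears on the rim (377,206).
- **Yellow vial:** (251,218). The amber jar (138,186) and tan roll (517,185) are not it.
- **Timer:** (313,213). The white packs are at (494,147) and (99,209).
- **Stands:** blue (377,206), red (191,231), yellow (319,271). The plain discs (231,213) and (428,265) have no coloured rim.
- **Pad:** (194,280).
- **Bystanders:** pot (253,270) and cup (449,195).

```bash
cat > h.py <<'E'
import numpy as np,cv2
from workcell import manip
def ray(c,px):
    V=c["view"];R=V[:3,:3];o=-R.T@V[:3,3]
    d=R.T@np.linalg.inv(c["K"])@np.array([px[0],px[1],1.]);return o,d/np.linalg.norm(d)
def plane(c,px,z):
    o,d=ray(c,px);return o+d*(z-o[2])/d[2]
def tri(c1,p1,c2,p2):
    o1,d1=ray(c1,p1);o2,d2=ray(c2,p2)
    t=np.linalg.lstsq(np.c_[d1,-d2],o2-o1,rcond=None)[0];a,b=o1+t[0]*d1,o2+t[1]*d2
    return (a+b)/2,np.linalg.norm(a-b)
HUE={"red":[(0,7),(172,180)],"blue":[(100,125)],"yellow":[(18,32)]}
def mask(im,col,s=110,v=60):
    h=cv2.cvtColor(im,cv2.COLOR_BGR2HSV);m=0
    for a,b in HUE[col]: m=m|cv2.inRange(h,(a,s,v),(b,255,255))
    return m
def blobs(m,roi=None,amin=15):
    if roi: 
        k=np.zeros_like(m);x0,y0,x1,y1=roi;k[y0:y1,x0:x1]=255;m=m&k
    n,l,st,ce=cv2.connectedComponentsWithStats(m)
    return sorted([(int(st[i,4]),ce[i].round(1),st[i,:4]) for i in range(1,n) if st[i,4]>=amin],key=lambda a:-a[0])
E
python3 - <<'E'
from h import *
t=cv2.imread("pics/top0.png");s=cv2.imread("pics/side0.png")
ct,cs=manip.get_calibration("top"),manip.get_calibration("side")
np.set_printoptions(precision=4,suppress=True)
def win(p,r=22): return (p[0]-r,p[1]-r,p[0]+r,p[1]+r)
for col,pt,ps in[("blue",(389,261),(322,292)),("red",(462,249),(379,356)),("yellow",(251,218),(331,215))]:
    a=blobs(mask(t,col),win(pt,12),8)[0];b=blobs(mask(s,col),win(ps,12),8)[0]
    print("vial",col,a,b,tri(ct,a[1],cs,b[1]),plane(ct,a[1],.042 if col!="yellow" else .054))
for col,pt in[("blue",(377,206)),("red",(191,231)),("yellow",(319,271))]:
    m=mask(t,col,70);r=win(pt,18);k=np.zeros_like(m);k[r[1]:r[3],r[0]:r[2]]=m[r[1]:r[3],r[0]:r[2]]
    p=cv2.findNonZero(k);h=cv2.convexHull(p);e=cv2.fitEllipse(h);ed=[plane(ct,(e[0][0]+dx,e[0][1]),.008) for dx in(-e[1][0]/2,e[1][0]/2)]
    print("stand",col,e,plane(ct,e[0],.008),np.linalg.norm(ed[0]-ed[1]))
g=cv2.cvtColor(t,cv2.COLOR_BGR2GRAY);x0,y0,x1,y1=170,256,218,304
m=np.zeros_like(g);m[y0:y1,x0:x1]=(g[y0:y1,x0:x1]<110)*255
b=blobs(m)[:3];print(b)
P=np.array([plane(ct,p[0],.003)[:2] for p in cv2.findNonZero(m)],np.float32);print("pad",cv2.minAreaRect(P),)
x0,y0,x1,y1=288,190,340,238
u=cv2.resize(t[180:300,220:480],None,fx=3,fy=3,interpolation=cv2.INTER_CUBIC);cv2.imwrite("pics/crop.png",u)
E
```

```text
vial blue (42, array([388.7, 260. ]), array([385, 257,   8,   7], dtype=int32)) (63, array([322.1, 290. ]), array([317, 287,  11,   7], dtype=int32)) (array([ 0.4419, -0.1519,  0.0393]), np.float64(0.0017789788366721685)) [ 0.4406 -0.1512  0.042 ]
vial red (49, array([463. , 247.2]), array([460, 244,   7,   8], dtype=int32)) (130, array([379., 354.]), array([372, 349,  15,  11], dtype=int32)) (array([ 0.4545, -0.3273,  0.0393]), np.float64(0.0012387813783449352)) [ 0.4533 -0.3262  0.042 ]
vial yellow (57, array([250.2, 215.5]), array([246, 212,   9,   8], dtype=int32)) (23, array([331., 212.]), array([327, 211,   9,   3], dtype=int32)) (array([0.5767, 0.158 , 0.0512]), np.float64(0.0012858532910266385)) [0.5752 0.1578 0.054 ]
stand blue ((376.64739990234375, 205.93902587890625), (20.861469268798828, 21.51439666748047), 98.52033996582031) [ 0.5824 -0.1445  0.008 ] 0.05080517288416836
stand red ((190.9967498779297, 230.52061462402344), (21.118757247924805, 22.1470947265625), 60.88916778564453) [0.5659 0.3086 0.008 ] 0.051029800743658836
stand yellow ((318.75396728515625, 270.7756042480469), (22.25027847290039, 22.53526496887207), 69.1994400024414) [0.4373 0.0114 0.008 ] 0.052641166777309616
[]
pad ((0.4131784737110138, 0.30773037672042847), (0.0026787924580276012, 0.06866276264190674), 2.222058057785034)
```

View pics/crop.png

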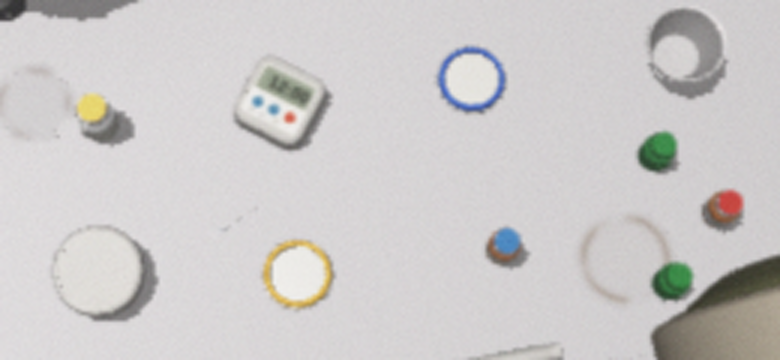

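The crop confirms the choices: blue cap (507,243), red cap (729,203), yellow cap (92,108) and timer (281,100), with the green caps standing apart. The heights match, with triangulated caps at 39 and 51 mm. I'm moving over the blue vial with the tool squared to the world.

```bash
python3 -m inch '[[0.1,[366,-261,90],[0,0,19.3]],[0.1,[366,-261,90],[0,0,19.3]],[0.1,[366,-261,90],[0,0,19.3]],[0.1,[366,-261,90],[0,0,19.3]],[0.1,[366,-261,90],[0,0,19.3]],[0.1,[366,-261,90],[0,0,19.3]],[0.1,[366,-261,90],[0,0,19.3]],[0.1,[366,-261,90],[0,0,19.3]],[0.1,[366,-261,90],[0,0,19.3]],[0.1,[366,-261,90],[0,0,19.3]]]' 40
```

```text
clock: 0.93
tool_pos: [0.418, -0.1831, 0.1571]
ee_rot: [1.0, 0.0, -0.0, -0.0]
ft_force: [0.0, -0.9, -0.4]
width: 0.0472
gripper_force: 0.0
```

```bash
python3 -m inch '[[0.1,[23,-32,0],[0,0,0]],[0.1,[23,-32,0],[0,0,0]],[0.1,[23,-32,0],[0,0,0]],[0.1,[23,-32,0],[0,0,0]]]'
python3 - <<'E'
from h import *
c=manip.get_calibration("wrist");im=manip.get_image("wrist");cv2.imwrite("pics/w1.png",im)
for b in blobs(mask(im,"blue"))[:4]: print(b,plane(c,b[1],.042))
print(c["K"][0],manip.sense()["tool_pos"])
E
```

```text
clock: 1.27
tool_pos: [0.4402, -0.1532, 0.1574]
ee_rot: [1.0, 0.001, -0.0, 0.0]
ft_force: [0.0, -0.3, 0.0]
width: 0.0469
gripper_force: 0.0
(1250, array([309.1,  42.5]), array([274,   3,  72,  81], dtype=int32)) [ 0.57585075 -0.14701946  0.042     ]
(465, array([317.3, 242.1]), array([305, 231,  25,  24], dtype=int32)) [ 0.44282159 -0.152288    0.042     ]
(129, array([59. , 47.4]), array([53, 41, 13, 14], dtype=int32)) [0.57290334 0.01455299 0.042     ]
(125, array([78.6, 60.1]), array([73, 54, 12, 13], dtype=int32)) [0.56551745 0.00328547 0.042     ]
[345.73789929   0.         318.22834277] [ 0.43995172 -0.15375394  0.15753474]
```

View pics/w1.png

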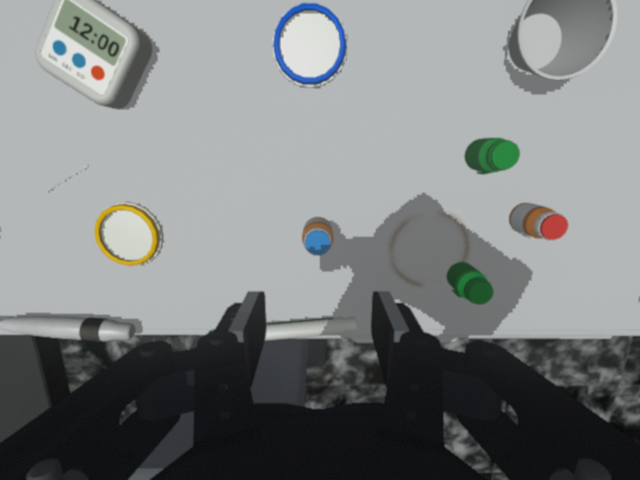

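The wrist view shows the blue cap at (317,242), which puts the vial at (0.4425,-0.152), in line with the top view. I'm descending and gripping.

```bash
python3 -m inch '[[0.1,[2,-1.5,40],[0,0,0]],[0.1,[2,-1.5,80],[0,0,0]],[0.1,[2,-1.5,115],[0,0,0]],[0.1,[2,-1.5,130],[0,0,0]],[0.1,[2,-1.5,140],[0,0,0]],[0.1,[2,-1.5,140],[0,0,0]],[-0.6,[2,-1.5,140],[0,0,0]],[-0.6,[2,-1.5,140],[0,0,0]],[-0.6,[2,-1.5,140],[0,0,0]],[-0.6,[2,-1.5,140],[0,0,0]]]' 30; python3 -m inch '[[-0.6,[0,0,0],[0,0,0]],[-0.6,[0,0,0],[0,0,0]],[-0.6,[0,0,0],[0,0,0]],[-0.6,[0,0,0],[0,0,0]]]'
```

```text
clock: 2.15
tool_pos: [0.4427, -0.1521, 0.0185]
ee_rot: [1.0, 0.0, 0.001, 0.001]
ft_force: [-1.0, -1.2, 2.3]
width: 0.0241
gripper_force: 29.5
clock: 2.48
tool_pos: [0.4427, -0.152, 0.0184]
ee_rot: [1.0, 0.001, 0.001, 0.001]
ft_force: [-1.7, -1.7, 7.0]
width: 0.024
gripper_force: 29.8
```

```bash
python3 -m inch '[[-0.7,[0,0,-15],[0,0,0]],[-0.7,[0,0,-45],[0,0,0]],[-0.7,[15,-1,-60],[0,0,0]],[-0.7,[45,-3,-60],[0,0,0]],[-0.7,[80,-5,-60],[0,0,0]],[-0.7,[115,-7,-60],[0,0,0]],[-0.7,[132,-7.5,-60],[0,0,0]],[-0.7,[140,-7.5,-60],[0,0,0]],[-0.7,[140,-7.5,-60],[0,0,0]]]'
python3 - <<'E'
from h import *
t=manip.get_image("top");s=manip.get_image("side")
cv2.imwrite("pics/chk1.png",np.hstack([cv2.resize(t[150:280,320:440],(400,433)),cv2.resize(s[200:330,330:450],(400,433))]))
E
```

```text
clock: 3.23
tool_pos: [0.583, -0.1436, 0.0773]
ee_rot: [1.0, 0.001, 0.0, -0.0]
ft_force: [-0.8, -0.4, -0.3]
width: 0.0243
gripper_force: 29.6
```

View pics/chk1.png

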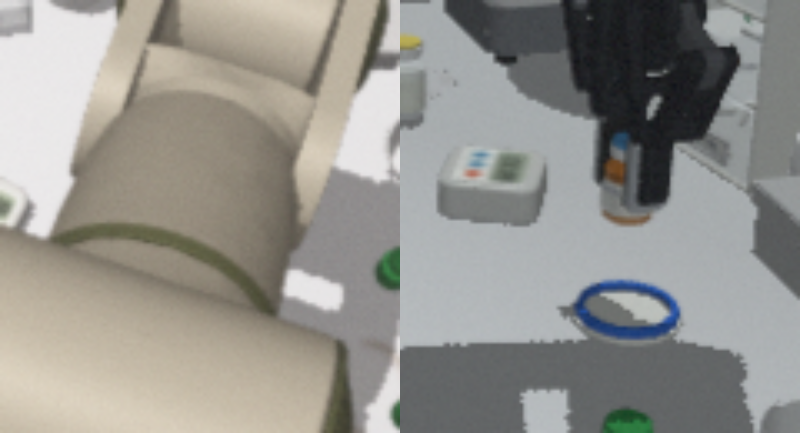

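The side crop shows the vial held upright with the blue ring (627,310) below it. I'm lowering it to the stand floor and releasing.

```bash
python3 -m inch '[[-0.7,[0,0,25],[0,0,0]],[-0.7,[0,0,42],[0,0,0]],[-0.7,[0,0,50],[0,0,0]],[-0.7,[0,0,54],[0,0,0]],[-0.7,[0,0,55.5],[0,0,0]],[-0.7,[0,0,56],[0,0,0]],[-0.7,[0,0,56],[0,0,0]]]'; python3 -m inch '[[-0.2,[0,0,0],[0,0,0]],[0.05,[0,0,0],[0,0,0]],[0.05,[0,0,0],[0,0,0]],[0.05,[0,0,0],[0,0,0]],[0.05,[0,0,-30],[0,0,0]],[0.05,[0,0,-65],[0,0,0]],[0.05,[0,0,-100],[0,0,0]],[0.05,[0,0,-120],[0,0,0]]]'
python3 - <<'E'
from h import *
im=manip.get_image("side");cs=manip.get_calibration("side")
for b in blobs(mask(im,"blue"),(380,240,430,310)): print(b,plane(cs,b[1],.043))
E
```

```text
clock: 3.92
tool_pos: [0.5826, -0.1441, 0.0224]
ee_rot: [1.0, 0.0, 0.001, 0.0]
ft_force: [-0.1, -0.1, 0.2]
width: 0.0239
gripper_force: 29.6
clock: 4.58
tool_pos: [0.5832, -0.1442, 0.1455]
ee_rot: [1.0, 0.001, 0.002, 0.001]
ft_force: [1.1, -1.1, 0.5]
width: 0.0447
gripper_force: 0.0
(158, array([398.6, 295. ]), array([383, 286,  31,  16], dtype=int32)) [ 0.54624806 -0.21311327  0.043     ]
(48, array([397.5, 272.1]), array([393, 270,  10,   6], dtype=int32)) [ 0.58211535 -0.14499792  0.043     ]
```

```bash
python3 -m inch '[[0.1,[-22,31,0],[0,0,0]],[0.1,[-45,63,0],[0,0,0]],[0.1,[-68,95,0],[0,0,0]],[0.1,[-90,127,0],[0,0,0]],[0.1,[-110,157,0],[0,0,0]],[0.1,[-124,177,0],[0,0,0]],[0.1,[-128,183,0],[0,0,0]],[0.1,[-128,183,0],[0,0,0]],[0.1,[-128,183,0],[0,0,0]]]'
python3 - <<'E'
from h import *
c=manip.get_calibration("wrist");im=manip.get_image("wrist")
for b in blobs(mask(im,"red"),None,100)[:4]: print(b,plane(c,b[1],.041))
print(manip.sense()["tool_pos"])
E
```

```text
clock: 5.38
tool_pos: [0.4548, -0.3265, 0.1414]
ee_rot: [1.0, 0.0, 0.0, -0.0]
ft_force: [-0.6, 0.5, 0.1]
width: 0.0473
gripper_force: 0.0
(532, array([320., 251.]), array([307, 239,  27,  25], dtype=int32)) [ 0.45494297 -0.32746377  0.041     ]
(446, array([469.2, 324.4]), array([458, 310,  25,  28], dtype=int32)) [ 0.3972224  -0.44005998  0.041     ]
[ 0.45508864 -0.32597889  0.14147453]
```

```bash
python3 -m inch '[[0.1,[0,1,40],[0,0,0]],[0.1,[0,1,80],[0,0,0]],[0.1,[0,1,108],[0,0,0]],[0.1,[0,1,119],[0,0,0]],[0.1,[0,1,123],[0,0,0]],[0.1,[0,1,123],[0,0,0]],[-0.6,[0,1,123],[0,0,0]],[-0.6,[0,1,123],[0,0,0]],[-0.6,[0,1,123],[0,0,0]],[-0.6,[0,1,123],[0,0,0]]]' 30; python3 -m inch '[[-0.7,[0,0,0],[0,0,0]],[-0.7,[0,0,0],[0,0,0]],[-0.7,[0,0,0],[0,0,0]],[-0.7,[0,0,-20],[0,0,0]],[-0.7,[0,0,-55],[0,0,0]],[-0.7,[0,0,-90],[0,0,0]],[-0.7,[0,0,-110],[0,0,0]],[-0.7,[0,0,-110],[0,0,0]]]'
```

```text
clock: 6.27
tool_pos: [0.4553, -0.3283, 0.0199]
ee_rot: [1.0, 0.0, 0.001, 0.001]
ft_force: [0.2, 2.0, 7.3]
width: 0.0237
gripper_force: 29.8
clock: 6.93
tool_pos: [0.4558, -0.3294, 0.1336]
ee_rot: [1.0, 0.001, 0.003, 0.003]
ft_force: [-0.2, -0.8, -1.0]
width: 0.0238
gripper_force: 29.6
```

```bash
python3 -m inch '[[-0.7,[3,-20,0],[0,0,0]],[-0.7,[10,-58,0],[0,0,0]],[-0.7,[17,-98,0],[0,0,0]],[-0.7,[24,-138,0],[0,0,0]],[-0.7,[31,-178,0],[0,0,0]],[-0.7,[38,-218,0],[0,0,0]],[-0.7,[45,-258,0],[0,0,0]],[-0.7,[52,-298,0],[0,0,0]],[-0.7,[59,-338,0],[0,0,0]],[-0.7,[65,-375,0],[0,0,0]]]'; python3 -m inch '[[-0.7,[7,-38,0],[0,0,0]],[-0.7,[14,-77,0],[0,0,0]],[-0.7,[21,-116,0],[0,0,0]],[-0.7,[28,-155,0],[0,0,0]],[-0.7,[35,-194,0],[0,0,0]],[-0.7,[41,-228,0],[0,0,0]],[-0.7,[44,-250,0],[0,0,0]],[-0.7,[45,-262,0],[0,0,0]],[-0.7,[45,-262,0],[0,0,0]],[-0.7,[45,-262,0],[0,0,0]]]'
python3 - <<'E'
from h import *
c=manip.get_calibration("wrist");im=manip.get_image("wrist");cv2.imwrite("pics/w3.png",im)
for b in blobs(mask(im,"red"),None,60)[:4]: print(b,plane(c,b[1],.008))
for b in blobs(mask(im,"yellow"),None,60)[:4]: print(b,plane(c,b[1],.053))
print(manip.sense()["tool_pos"])
E
```

```text
clock: 7.77
tool_pos: [0.5188, 0.0493, 0.1283]
ee_rot: [1.0, 0.001, -0.0, -0.0]
ft_force: [0.3, -1.3, -0.6]
width: 0.0236
gripper_force: 29.6
clock: 8.6
tool_pos: [0.5636, 0.3085, 0.1281]
ee_rot: [1.0, 0.001, -0.0, 0.0]
ft_force: [-0.1, -0.8, -0.7]
width: 0.024
gripper_force: 29.6
(1922, array([318.3, 344.6]), array([293, 321,  52,  48], dtype=int32)) [0.47670637 0.30850994 0.008     ]
(981, array([318.6, 235.1]), array([285, 204,  69,  67], dtype=int32)) [0.57047055 0.30832696 0.008     ]
(416, array([310.7,  63.8]), array([298,  55,  27,  19], dtype=int32)) [0.68782769 0.31366933 0.008     ]
(9227, array([125.7,  55.8]), array([ 73,   0, 110, 114], dtype=int32)) [0.68202339 0.41357088 0.053     ]
(967, array([560.2, 242.6]), array([542, 226,  37,  34], dtype=int32)) [0.57669602 0.15655857 0.053     ]
(278, array([634.2, 384.6]), array([628, 366,  12,  38], dtype=int32)) [0.47211124 0.08386931 0.053     ]
[0.56378371 0.30786883 0.12828219]
```

View pics/w3.png

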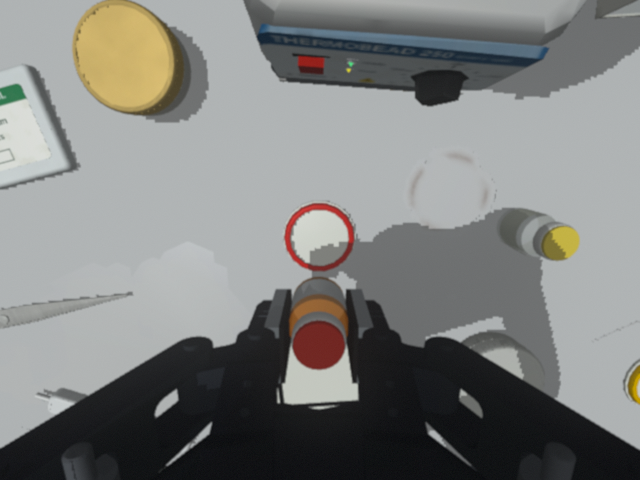

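The red ring is centred at (319,237), so the stand is at (0.568,0.3085). The vial hangs upright and the yellow cap is at (560,243). I'm lowering the vial.

```bash
python3 -m inch '[[-0.7,[4,0,20],[0,0,0]],[-0.7,[4,0,50],[0,0,0]],[-0.7,[4,0,78],[0,0,0]],[-0.7,[4,0,94],[0,0,0]],[-0.7,[4,0,102],[0,0,0]],[-0.7,[4,0,105],[0,0,0]],[-0.7,[4,0,106],[0,0,0]],[-0.7,[4,0,106],[0,0,0]]]'
```

```text
clock: 9.32
tool_pos: [0.5686, 0.3087, 0.0236]
ee_rot: [1.0, 0.0, 0.001, -0.0]
ft_force: [0.4, 0.7, -0.2]
width: 0.0241
gripper_force: 29.6
```

```bash
python3 -m inch '[[-0.2,[0,0,0],[0,0,0]],[0.05,[0,0,0],[0,0,0]],[0.05,[0,0,0],[0,0,0]],[0.05,[0,0,0],[0,0,0]],[0.05,[0,0,-30],[0,0,0]],[0.05,[0,0,-65],[0,0,0]],[0.05,[0,0,-100],[0,0,0]],[0.05,[0,0,-120],[0,0,0]]]'
python3 - <<'E'
from h import *
im=manip.get_image("side");cs=manip.get_calibration("side")
for b in blobs(mask(im,"red"),(280,170,340,230),8): print(b,plane(cs,b[1],.043))
c=manip.get_calibration("wrist");im=manip.get_image("wrist");cv2.imwrite("pics/w4.png",im)
for b in blobs(mask(im,"red"),None,60)[:4]: print(b,plane(c,b[1],.045))
E
```

```text
clock: 9.98
tool_pos: [0.5688, 0.3095, 0.1469]
ee_rot: [1.0, 0.001, 0.002, -0.001]
ft_force: [-0.1, 0.2, 0.8]
width: 0.0449
gripper_force: 0.0
(51, array([307.2, 213. ]), array([298, 209,  20,   7], dtype=int32)) [0.53109555 0.19313132 0.043     ]
(12, array([307.5, 197.5]), array([305, 197,   6,   2], dtype=int32)) [0.5690252  0.30617203 0.043     ]
(1339, array([320.6, 243.7]), array([290, 209,  64,  62], dtype=int32)) [0.57519648 0.30874841 0.045     ]
(259, array([314.8,  88.1]), array([304,  82,  23,  13], dtype=int32)) [0.67814703 0.31268861 0.045     ]
```

```bash
python3 -m inch '[[0.1,[2,25,0],[0,0,0]],[0.1,[4,60,0],[0,0,0]],[0.1,[6,98,0],[0,0,0]],[0.1,[8,132,0],[0,0,0]],[0.1,[8,148,0],[0,0,0]],[0.1,[8,152,0],[0,0,0]],[0.1,[8,152,0],[0,0,0]],[0.1,[8,152,0],[0,0,0]]]'
python3 - <<'E'
from h import *
c=manip.get_calibration("wrist");im=manip.get_image("wrist");cv2.imwrite("pics/w5.png",im)
for b in blobs(mask(im,"yellow"),None,60)[:4]: print(b,plane(c,b[1],.053))
print(manip.sense()["tool_pos"])
E
```

```text
clock: 10.75
tool_pos: [0.5758, 0.1578, 0.1421]
ee_rot: [1.0, 0.001, -0.0, -0.0]
ft_force: [-0.5, -0.6, -0.3]
width: 0.0469
gripper_force: 0.0
(779, array([319.9, 254.6]), array([304, 240,  32,  31], dtype=int32)) [0.57673931 0.1568754  0.053     ]
[0.57580281 0.15818375 0.14215402]
```

View pics/w5.png

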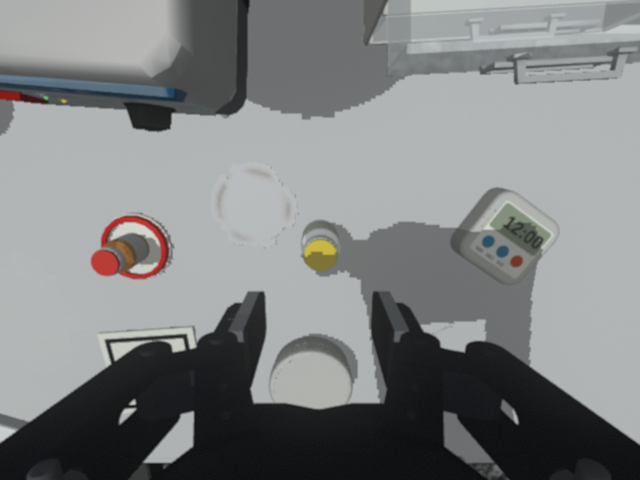

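The yellow cap is at (320,255), and the red vial stands inside its red ring (135,247). I'm grasping the yellow vial.

```bash
python3 -m inch '[[0.1,[1,1,40],[0,0,0]],[0.1,[1,1,80],[0,0,0]],[0.1,[1,1,104],[0,0,0]],[0.1,[1,1,114],[0,0,0]],[0.1,[1,1,118],[0,0,0]],[0.1,[1,1,118],[0,0,0]],[-0.5,[1,1,118],[0,0,0]],[-0.5,[1,1,118],[0,0,0]],[-0.5,[1,1,118],[0,0,0]],[-0.5,[1,1,118],[0,0,0]]]' 30; python3 -m inch '[[-0.7,[0,0,0],[0,0,0]],[-0.7,[0,0,0],[0,0,0]],[-0.7,[0,0,-20],[0,0,0]],[-0.7,[0,0,-55],[0,0,0]],[-0.7,[0,0,-85],[0,0,0]],[-0.7,[0,0,-95],[0,0,0]],[-0.7,[0,0,-95],[0,0,0]]]'; python3 -m inch '[[-0.7,[-14,14,0],[0,0,0]],[-0.7,[-40,42,0],[0,0,0]],[-0.7,[-67,70,0],[0,0,0]],[-0.7,[-94,98,0],[0,0,0]],[-0.7,[-118,124,0],[0,0,0]],[-0.7,[-133,140,0],[0,0,0]],[-0.7,[-138,145,0],[0,0,0]],[-0.7,[-138,145,0],[0,0,0]],[-0.7,[-138,145,0],[0,0,0]]]'
python3 - <<'E'
from h import *
c=manip.get_calibration("wrist");im=manip.get_image("wrist");cv2.imwrite("pics/w6.png",im)
for b in blobs(mask(im,"yellow"),None,60)[:4]: print(b,plane(c,(b[2][0]+b[2][2]/2-.5,b[2][1]+b[2][3]/2-.5),.008))
print(manip.sense()["tool_pos"])
E
```

```text
clock: 11.63
tool_pos: [0.578, 0.1564, 0.0264]
ee_rot: [1.0, 0.0, 0.002, -0.0]
ft_force: [0.0, 2.5, 6.9]
width: 0.028
gripper_force: 29.9
clock: 12.22
tool_pos: [0.5782, 0.1562, 0.1227]
ee_rot: [1.0, 0.0, 0.003, -0.0]
ft_force: [0.3, -0.8, -1.3]
width: 0.0279
gripper_force: 29.7
clock: 12.97
tool_pos: [0.4395, 0.0112, 0.1191]
ee_rot: [1.0, 0.0, -0.0, -0.0]
ft_force: [0.6, -0.4, -0.6]
width: 0.0279
gripper_force: 29.8
(2879, array([318.3, 355.4]), array([287, 327,  63,  58], dtype=int32)) [0.34824627 0.01165176 0.008     ]
(955, array([318.6, 239.3]), array([284, 212,  71,  64], dtype=int32)) [0.4423081  0.01084763 0.008     ]
[0.43986377 0.01145989 0.11920501]
```

```bash
python3 -m inch '[[-0.7,[0,0,20],[0,0,0]],[-0.7,[0,0,45],[0,0,0]],[-0.7,[0,0,68],[0,0,0]],[-0.7,[0,0,80],[0,0,0]],[-0.7,[0,0,86],[0,0,0]],[-0.7,[0,0,89],[0,0,0]],[-0.7,[0,0,90],[0,0,0]],[-0.7,[0,0,90],[0,0,0]]]'; python3 -m inch '[[-0.2,[0,0,0],[0,0,0]],[0.1,[0,0,0],[0,0,0]],[0.1,[0,0,0],[0,0,0]],[0.1,[0,0,0],[0,0,0]],[0.1,[0,0,-30],[0,0,0]],[0.1,[0,0,-65],[0,0,0]],[0.1,[0,0,-100],[0,0,0]],[0.1,[0,0,-120],[0,0,0]]]'
```

```text
clock: 13.68
tool_pos: [0.4397, 0.0112, 0.0299]
ee_rot: [1.0, 0.001, 0.0, 0.0]
ft_force: [-0.2, -0.3, 0.0]
width: 0.0277
gripper_force: 29.8
clock: 14.35
tool_pos: [0.4399, 0.0108, 0.153]
ee_rot: [1.0, 0.0, 0.002, 0.001]
ft_force: [0.8, 0.2, 0.7]
width: 0.0468
gripper_force: 0.0
```

```bash
python3 -m inch '[[0.3,[-7,-37,-10],[0,0,0]],[0.5,[-14,-75,-20],[0,0,0]],[1,[-21,-112,-30],[0,0,0]],[1,[-28,-150,-40],[0,0,0]],[1,[-35,-187,-50],[0,0,0]],[1,[-42,-224,-50],[0,0,0]],[1,[-49,-261,-50],[0,0,0]],[1,[-54,-288,-50],[0,0,0]],[1,[-55,-297,-50],[0,0,0]],[1,[-55,-297,-50],[0,0,0]]]'; python3 -m inch '[[1,[0,0,0],[0,0,0]],[1,[0,0,0],[0,0,0]]]'
python3 - <<'E'
from h import *
c=manip.get_calibration("wrist");im=manip.get_image("wrist");cv2.imwrite("pics/w7.png",im)
np.savez("w7.npz",K=c["K"],view=c["view"])
print(manip.sense()["tool_pos"])
E
```

```text
clock: 15.18
tool_pos: [0.3834, 0.3093, 0.1995]
ee_rot: [1.0, 0.002, -0.0, -0.0]
ft_force: [0.0, 0.9, -0.0]
width: 0.0851
gripper_force: 0.0
clock: 15.35
tool_pos: [0.3842, 0.3067, 0.1995]
ee_rot: [1.0, -0.0, -0.0, 0.0]
ft_force: [0.2, -0.6, 0.3]
width: 0.0854
gripper_force: 0.0
[0.38430991 0.30666516 0.19959466]
```

View pics/w7.png

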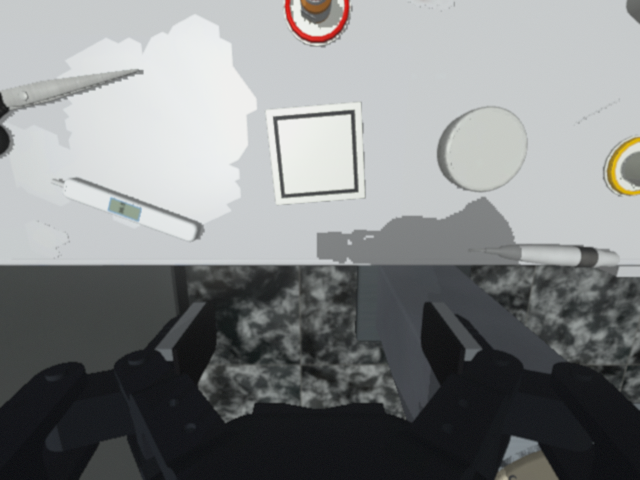

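The pad outline lies at (275-357,110-198), turned slightly. I'll measure it, then go and look at the timer.

```bash
python3 - <<'E'
from h import *
im=cv2.imread("pics/w7.png");c=np.load("w7.npz");g=cv2.cvtColor(im,cv2.COLOR_BGR2GRAY)
m=np.zeros_like(g);m[104:203,270:364]=(g[104:203,270:364]<120)*255
n,l,st,ce=cv2.connectedComponentsWithStats(m);i=1+np.argmax(st[1:,4]);m=np.uint8(l==i)*255
cs,h=cv2.findContours(m,cv2.RETR_CCOMP,cv2.CHAIN_APPROX_NONE)
for k in sorted(cs,key=len)[-2:]:
    P=np.array([plane(c,p[0],.003)[:2] for p in k],np.float32);print(cv2.minAreaRect(P))
E
python3 -m inch '[[1,[18,32,0],[0,0,0]],[1,[36,63,0],[0,0,0]],[1,[54,94,0],[0,0,0]],[1,[72,125,0],[0,0,0]],[1,[90,156,0],[0,0,0]],[1,[108,187,0],[0,0,0]],[1,[126,218,0],[0,0,0]],[1,[144,249,0],[0,0,0]],[1,[157,272,0],[0,0,0]],[1,[160,277,0],[0,0,0]]]';python3 -m inch '[[1,[0,0,0],[0,0,0]],[1,[0,0,0],[0,0,0]],[1,[0,0,0],[0,0,0]]]'
python3 - <<'E'
from h import *
c=manip.get_calibration("wrist");im=manip.get_image("wrist");cv2.imwrite("pics/w8.png",im)
np.savez("w8.npz",K=c["K"],view=c["view"])
print(manip.sense()["tool_pos"])
E
```

```text
((0.4487341642379761, 0.3085108995437622), (0.06918253004550934, 0.06931805610656738), 4.417364120483398)
((0.4488040804862976, 0.30828845500946045), (0.0727035403251648, 0.07269801199436188), 4.4013800621032715)
clock: 16.23
tool_pos: [0.5456, 0.0261, 0.1993]
ee_rot: [1.0, -0.002, 0.0, 0.0]
ft_force: [-0.3, 0.1, 0.0]
width: 0.0855
gripper_force: 0.0
clock: 16.48
tool_pos: [0.5435, 0.0317, 0.1997]
ee_rot: [1.0, 0.001, -0.0, -0.0]
ft_force: [-0.3, -1.0, 0.1]
width: 0.0855
gripper_force: 0.0
[0.54351847 0.03191609 0.1997823 ]
```

View pics/w8.png

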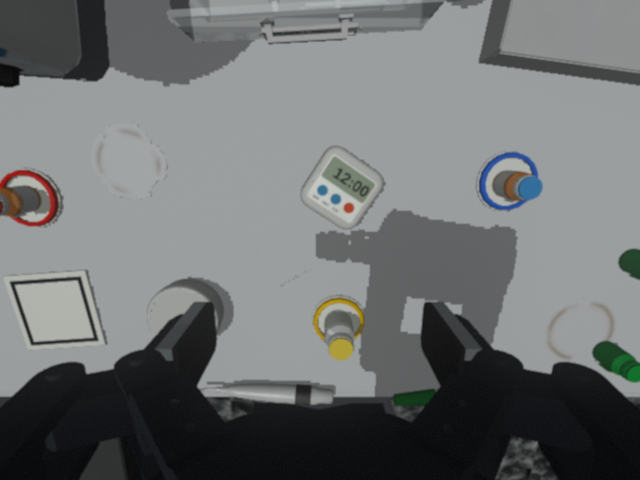

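The timer lies at (342,187), turned about 28° clockwise with clear space round it. All three vials stand in their stands.

Run:
```python
from h import *
im=cv2.imread("pics/w8.png");c=np.load("w8.npz")
r=im[135:240,290:400];g=cv2.cvtColor(r,cv2.COLOR_BGR2GRAY);print(g[5,5],g[45,20],g[52,85],np.percentile(g,[10,50,90,99]))
for th in (185,195,205):
    m=np.uint8(g>th)*255;m=cv2.morphologyEx(m,cv2.MORPH_OPEN,np.ones((3,3)))
    cs,_=cv2.findContours(m,cv2.RETR_EXTERNAL,cv2.CHAIN_APPROX_NONE);k=max(cs,key=cv2.contourArea)
    P=np.array([plane(c,p[0]+[290,135],.021)[:2] for p in k],np.float32);print(th,cv2.minAreaRect(P))
cv2.imwrite("pics/tcrop.png",cv2.resize(np.hstack([r,cv2.cvtColor(m,cv2.COLOR_GRAY2BGR)]),None,fx=3.5,fy=3.5))
```

```text
157 157 172 [101. 157. 168. 195.]
185 ((0.569328248500824, 0.017251726239919662), (0.04697985574603081, 0.02007273957133293), 56.7338981628418)
195 ((0.586200475692749, 0.03029661998152733), (0.004401267971843481, 0.0053663854487240314), 0.02489999122917652)Traceback (most recent call last):
  File "<stdin>", line 6, in <module>
ValueError: max() iterable argument is empty
```

Run:
```python
from h import *
im=cv2.imread("pics/w8.png");c=np.load("w8.npz")
r=im[135:240,290:400]
lab=cv2.cvtColor(r,cv2.COLOR_BGR2LAB).astype(float);print(lab[5,5],lab[50,15],lab[40,85],lab[75,35])
b=cv2.medianBlur(cv2.cvtColor(r,cv2.COLOR_BGR2LAB)[...,2],3)
w=np.uint8(b>lab[5,5,2]+2)*255;w=cv2.morphologyEx(w,cv2.MORPH_CLOSE,np.ones((5,5)))
cs,_=cv2.findContours(w,cv2.RETR_EXTERNAL,cv2.CHAIN_APPROX_NONE);k=max(cs,key=cv2.contourArea)
for z in(.021,.0105):
  P=np.array([plane(c,p[0]+[290,135],z)[:2] for p in k],np.float32);print(cv2.minAreaRect(P))
e=cv2.Canny(r,30,80)
cv2.drawContours(d:=r.copy(),[k],-1,(0,0,255),1)
cv2.imwrite("pics/tcrop.png",cv2.resize(np.hstack([d,cv2.cvtColor(e,cv2.COLOR_GRAY2BGR)]),None,fx=3.5,fy=3.5,interpolation=cv2.INTER_NEAREST))
```

```text
[166. 127. 127.] [143. 127. 130.] [164. 126. 129.] [168. 126. 130.]
((0.5789788365364075, 0.011240340769290924), (0.059234753251075745, 0.058579135686159134), 57.017215728759766)
((0.5778429508209229, 0.010544836521148682), (0.06121954694390297, 0.06054190918803215), 57.01713562011719)
```

View pics/tcrop.png

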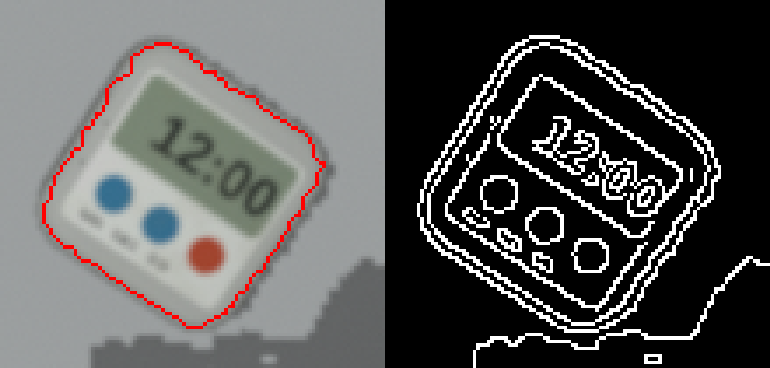

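The contour fits the timer: sides measure about 60 mm, centre (0.578,0.011), yaw -33°. I'm turning the tool to match and moving down over it.

```bash
python3 -m inch '[[1,[10,6,20],[0,0,7]],[1,[20,12,50],[0,0,14]],[1,[30,18,80],[0,0,21]],[1,[34.5,21,110],[0,0,28]],[1,[34.5,21,130],[0,0,33]],[1,[34.5,21,140],[0,0,33]],[1,[34.5,21,155],[0,0,33]],[1,[34.5,21,170],[0,0,33]],[1,[34.5,21,176],[0,0,33]],[1,[34.5,21,176],[0,0,33]]]' 20;python3 -m inch '[[1,[0,0,0],[0,0,0]],[1,[0,0,0],[0,0,0]]]'
python3 - <<'E'
from h import *
s=manip.get_image("side");cv2.imwrite("pics/s9.png",cv2.resize(s[190:290,290:440],None,fx=5,fy=5,interpolation=cv2.INTER_CUBIC))
E
```

```text
clock: 17.37
tool_pos: [0.5781, 0.0108, 0.0231]
ee_rot: [0.959, -0.282, -0.001, 0.0]
ft_force: [0.7, -0.6, -0.3]
width: 0.085
gripper_force: 0.0
clock: 17.53
tool_pos: [0.5792, 0.0103, 0.0248]
ee_rot: [0.959, -0.283, 0.001, -0.0]
ft_force: [0.1, 0.0, 0.5]
width: 0.0854
gripper_force: 0.0
```

View pics/s9.png

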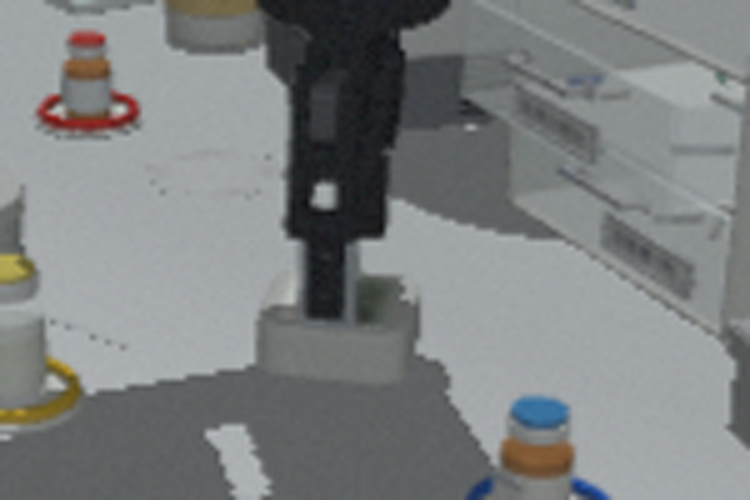

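Run:
```python
from h import *
c=manip.get_calibration("side")
for r in(.043,.05):
  for z in(.012,.02,.028,.036):
    p=c["view"]@[.5792-.545*r,.0103-.839*r,z,1];p=c["K"]@p[:3];q=p[:2]/p[2];print(r,z,q,(q-[290,190])*5)
```

```text
0.043 0.012 [354.42319271 261.86331125] [322.11596354 359.31655623]
0.043 0.02 [354.52741311 258.1701297 ] [322.63706557 340.85064851]
0.043 0.028 [354.63241807 254.44914663] [323.16209036 322.24573315]
0.043 0.036 [354.73821647 250.70004692] [323.69108235 303.50023459]
0.05 0.012 [353.8486051  263.41896918] [319.24302552 367.09484591]
0.05 0.02 [353.9514299  259.70420166] [319.75714949 348.52100831]
0.05 0.028 [354.05503452 255.96126139] [320.27517258 329.80630694]
0.05 0.036 [354.15942786 252.18982665] [320.7971393  310.94913326]
```

Open tips sit about 4 mm behind the TCP, so descending 20 mm keeps them clear of the table.

```bash
python3 -m inch '[[1,[0,0,10],[0,0,0]],[1,[0,0,17],[0,0,0]],[1,[0,0,20],[0,0,0]],[1,[0,0,20],[0,0,0]],[0.3,[0,0,20],[0,0,0]],[0.3,[0,0,20],[0,0,0]],[0.3,[0,0,20],[0,0,0]],[0.3,[0,0,20],[0,0,0]],[0.3,[0,0,20],[0,0,0]],[0.3,[0,0,20],[0,0,0]]]' 30;python3 -m inch '[[0.2,[0,0,0],[0,0,0]],[0.2,[0,0,0],[0,0,0]],[0.2,[0,0,-10],[0,0,0]],[0.2,[0,0,-25],[0,0,0]],[0.2,[0,0,-50],[0,0,0]],[0.2,[0,0,-70],[0,0,0]],[0.2,[0,0,-80],[0,0,0]],[0.2,[0,0,-80],[0,0,0]]]'
python3 - <<'E'
from h import *
s=manip.get_image("side");cv2.imwrite("pics/s10.png",cv2.resize(s[150:290,290:440],None,fx=4,fy=4,interpolation=cv2.INTER_CUBIC))
E
```

```text
clock: 18.42
tool_pos: [0.5789, 0.0101, 0.0041]
ee_rot: [0.959, -0.284, 0.0, -0.0]
ft_force: [-1.1, 0.3, 5.4]
width: 0.0604
gripper_force: 33.1
clock: 19.08
tool_pos: [0.5796, 0.01, 0.0859]
ee_rot: [0.959, -0.284, 0.002, -0.0]
ft_force: [1.4, -0.2, -1.0]
width: 0.0599
gripper_force: 32.7
```

View pics/s10.png

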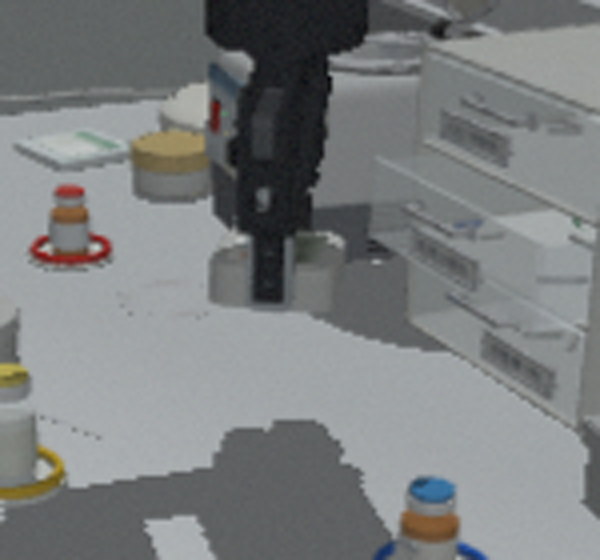

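The timer is held level. I'm carrying it to the pad at (0.4488,0.3084), turning to +4.4°.

```bash
python3 -m inch '[[0.2,[-13,-9,0],[0,0,-2]],[0.2,[-40,-26,0],[0,0,-6]],[0.2,[-70,-46,0],[0,0,-10]],[0.2,[-100,-66,0],[0,0,-14]],[0.2,[-130,-86,0],[0,0,-18]],[0.2,[-160,-106,0],[0,0,-22]],[0.2,[-190,-126,0],[0,0,-26]],[0.2,[-220,-146,0],[0,0,-30]],[0.2,[-248,-164,0],[0,0,-34]],[0.2,[-266,-175,0],[0,0,-37]]]';python3 -m inch '[[0.2,[0,-6,0],[0,0,-0.4]],[0.2,[0,-6,0],[0,0,-0.4]],[0.2,[0,-6,0],[0,0,-0.4]]]'
python3 - <<'E'
from h import *
s=manip.sense();print(s["tool_pos"],np.degrees(2*np.arctan2(s["ee_rot"][1],s["ee_rot"][0])),s["width"])
a=np.radians(4.4);d=np.array([.4488,.3084])-s["tool_pos"][:2];print("tool shift mm",1e3*d@[np.cos(a),np.sin(a)],1e3*d@[np.sin(a),-np.cos(a)])
E
```

```text
clock: 19.97
tool_pos: [0.4476, 0.3043, 0.0821]
ee_rot: [0.999, 0.039, -0.002, 0.0]
ft_force: [-0.1, 0.4, -0.6]
width: 0.0601
gripper_force: 32.7
clock: 20.22
tool_pos: [0.45, 0.3073, 0.0828]
ee_rot: [0.999, 0.039, -0.001, 0.0]
ft_force: [0.6, 0.0, -0.1]
width: 0.0603
gripper_force: 32.7
[0.44995714 0.30725714 0.08277199] 4.439161475732617 0.06027026218787833
tool shift mm -1.0660541602419287 -1.2282683130686896
```

```bash
python3 -m inch '[[0.2,[-0.5,-1,15],[0,0,0]],[0.2,[-0.5,-1,40],[0,0,0]],[0.2,[-0.5,-1,60],[0,0,0]],[0.2,[-0.5,-1,69],[0,0,0]],[0.2,[-0.5,-1,73],[0,0,0]],[0.2,[-0.5,-1,75],[0,0,0]],[0.2,[-0.5,-1,75],[0,0,0]],[0.2,[-0.5,-1,75],[0,0,0]]]'; python3 -m inch '[[0.6,[0,0,0],[0,0,0]],[0.8,[0,0,0],[0,0,0]],[0.9,[0,0,0],[0,0,0]],[0.9,[0,0,0],[0,0,0]],[0.9,[0,0,-15],[0,0,0]],[0.9,[-10,0,-50],[0,0,0]],[0.9,[-30,0,-85],[0,0,0]],[0.9,[-60,0,-120],[0,0,0]],[0.9,[-60,0,-130],[0,0,0]],[0.9,[-60,0,-130],[0,0,0]]]';python3 -m inch '[[0.9,[0,0,0],[0,0,0]],[0.9,[0,0,0],[0,0,0]]]'
python3 - <<'E'
from h import *
c=manip.get_calibration("wrist");im=manip.get_image("wrist");np.savez("w11.npz",K=c["K"],view=c["view"]);cv2.imwrite("pics/w11.png",im)
print(manip.sense()["tool_pos"])
p=c["K"]@(c["view"]@[.4488,.3084,.02,1])[:3];u,v=(p[:2]/p[2]).astype(int);print(u,v)
v=max(v,70);cv2.imwrite("pics/c11.png",cv2.resize(im[v-70:v+70,u-80:u+80],None,fx=4,fy=4,interpolation=cv2.INTER_CUBIC))
E
```

```text
clock: 20.88
tool_pos: [0.4502, 0.3086, 0.0094]
ee_rot: [0.999, 0.039, 0.001, -0.0]
ft_force: [-0.5, 0.3, 0.0]
width: 0.0602
gripper_force: 32.7
clock: 21.72
tool_pos: [0.3897, 0.3046, 0.142]
ee_rot: [0.999, 0.039, 0.003, -0.001]
ft_force: [0.7, -0.3, -0.2]
width: 0.0812
gripper_force: 0.0
clock: 21.88
tool_pos: [0.3899, 0.3038, 0.1377]
ee_rot: [0.999, 0.039, -0.001, 0.0]
ft_force: [-0.9, -0.1, -0.7]
width: 0.0813
gripper_force: 0.0
[0.38989147 0.30367574 0.13736578]
318 164
```

View pics/c11.png

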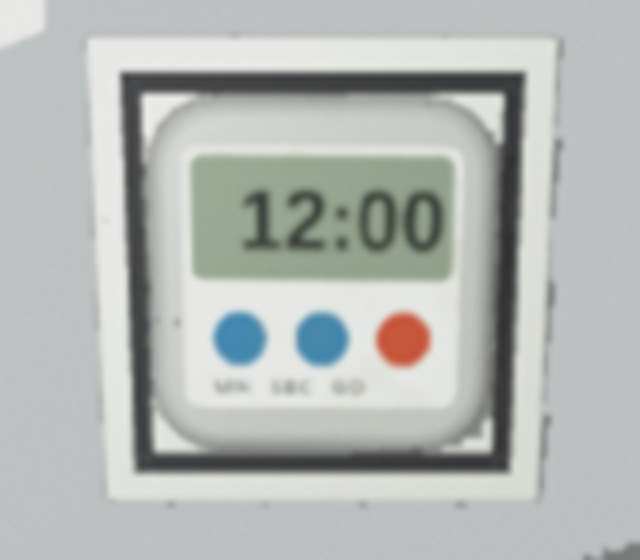

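The timer sits face up inside the black outline (crop 122-525 by 72-470) with even gaps, square to within about a degree and offset by no more than 1 mm. One last look at the whole table.

```bash
python3 -m inch '[[0.9,[-20,0,-40],[0,0,0]],[0.9,[-20,0,-40],[0,0,0]],[0.9,[-20,0,-40],[0,0,0]],[0.9,[-20,0,-40],[0,0,0]]]'
python3 - <<'E'
from h import *
s=manip.get_image("side");cv2.imwrite("pics/fin.png",s)
E
```

```text
clock: 22.27
tool_pos: [0.37, 0.3023, 0.1776]
ee_rot: [0.999, 0.039, -0.0, 0.0]
ft_force: [0.2, -0.5, -0.3]
width: 0.0812
gripper_force: 0.0
```

View pics/fin.png

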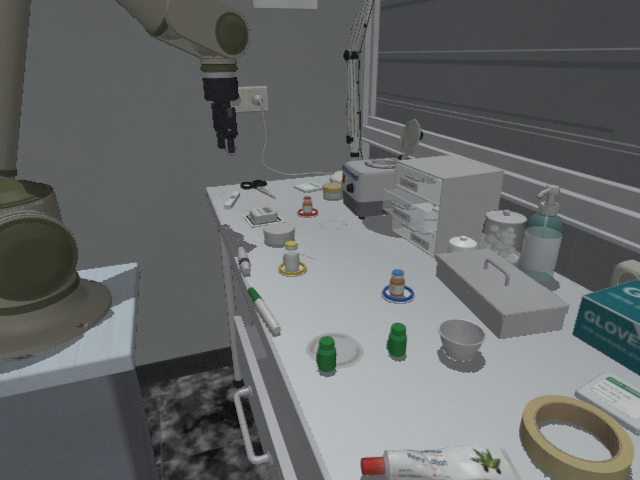

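All three vials stand in their matching stands: blue (398,285), red (308,207) and yellow (292,258). The timer is on its pad (264,215), and the pot (279,233) and cup (461,341) are unmoved.

```bash
python3 -c "
from workcell import manip
print(manip.sign_off())"
```

```text
the job is handed in; nothing more can be done
None
```

I handed the job in at about 22 s: each vial stands upright in its matching stand, the timer lies face up on the pad within about 1 mm of centre and square to about a degree, and the cream pot and steel cup were not touched; the verdict was not shown.

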